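Refit a keyed valve lever and open the air valve

TASK

The lever handle of the workshop's air shut-off valve is lying loose on the bench. Fit it on the valve's stem so that the key on the stem enters the keyway of the hub and the hub sits fully home, then swing the lever counter-clockwise (seen from above) to its stop so that the valve is fully open, and let go, leaving the lever on the valve. Leave the other things on the bench where they are.

Things in the scene. Friction and masses are not known exactly. Their poses are not given: they have to be found in the camera images.
- lever_hub (a point): Centre of the loose lever handle's hub, half-way up, on the bore axis. Hub: bare aluminium block 50 (x) x 46 (y) x 34 (z) mm, upright on the bench; grip it across the 46 mm (y) faces. Through bore 24.4 mm across along z, with a keyway 9.6 mm wide cut through the full height on the bore's +x side, out to 18.5 mm from the axis. z up, x from the axis towards the keyway.
- lever: The same lever handle (0.18 to 0.35 kg), origin at the centre of the hub's underside, axes as for the hub. Its arm leaves the hub on the side opposite the keyway (-x) and ends 127 mm from the axis: a bare bar 16 wide, 8 thick, then from 65 mm a black rubber sleeve 20 wide, 12 thick, both centred 22 mm above the underside. It balances 10 to 15 mm from the axis, on the arm's side.
- lever_keyway (a point): Middle of the keyway's mouth on the top of the lever's hub, 14.5 mm from the bore axis (axes as for the hub).
- lever_grip (a point): Middle of the rubber sleeve of the lever's arm, 96 mm from the bore axis, 5 mm higher than the hub's centre (axes as for the hub).
- stem_seat (a point): Foot of the valve's upright steel stem, on its axis, at the shoulder (brass collar 32 mm across, 95 mm above the bench) where the hub's underside rests when home; the hub's centre is then 17 mm above. The frame turns with the stem: z up, x towards the key; when home the lever's x agrees with it (0.07 rad of play). Stem: round, 22 mm across, 42 mm tall, its top 5 mm tapering to 12 mm across.
- stem_key (a point): Middle of the ridge on top of the key, 14.5 mm from the stem's axis, 20 mm above the shoulder (axes as for the stem). The key is a dark steel rib 8 mm wide on the stem's +x side, out to 17 mm from the axis, from the shoulder up to 20 mm, with a 45 degree roof-shaped top. The stem is plain above it, so a hub that does not line up stops 16 to 20 mm short of home and can be turned until it drops.
- valve: The valve, fixed to the bench; origin on the bench below the stem's axis. A brass body (58 mm wide, top at 82 mm height, neck 40 mm across) on a steel pipe bridge 170 mm long along its y, 34 mm thick, pipe centre at 45 mm height, with 60 mm foot flanges at its ends.
- stem (a joint): Angle of the stem, rad: 0 shut, 1.571 fully open at a hard stop; grows counter-clockwise seen from above. Starts at 0 to 0.35, stays where it is left; takes about 0.3 N m to turn (3 to 4 N at the sleeve). Shut, the fitted lever's arm stands across the pipe, pointing roughly to the robot; open, along the pipe, roughly to the robot's right.
- tee_mid (a point): Bystander: middle of a spare tee handle of another valve, aluminium, 112 mm across its two wings (its y), 26 mm high with a plain round eye too small for the stem, lying near the lever.
- wrench_grip (a point): Bystander: middle of the grip of a steel wrench lying flat, 190 mm long, along x.
- hammer_grip (a point): Bystander: grip of a hammer lying flat, 270 mm long, along x.
- brush_grip (a point): Bystander: grip of a bench brush lying flat, 200 mm long, along x.
- jar_mid (a point): Bystander: middle of a jar with a lid, 90 mm across and 140 mm high.
- carton_mid (a point): Bystander: middle of a cardboard box, 120 x 90 x 70 mm.
Mind the look-alikes: they are no part of the job. What is shaped like the lever but orange is not meant.

How it is judged:
By the outcome, as a careful person would: the job done as asked, in the order asked, and still so for the second after the job is handed in, with the robot touching nothing.
It also fails if it takes over 69 s, if anything falls off the work surface, if the arm or the gripper's body presses on something with over 40 N, if the wrist force passes 120 N, or if a joint passes its speed limit or range.

ROBOT

A 6-joint arm with a two-finger parallel gripper is mounted at the origin on the work surface. World frame = base frame: x ahead of the robot, y to its left, z up, the work surface at z = 0. Lengths are in m, angles in degrees, forces in N, time in s.
With the tool pointing down it reaches from about 0.4 to 0.825 m from the base axis. Payload 7 kg.
Tool frame: the origin (TCP) lies at the very end of the fingers, on their centre line; the grasp point (between the pads) lies 19 mm behind it (ctrl.hold_point_z is the distance from the TCP to the grasp point, in m); z points along the fingers, y is the line along which they close (so a half turn about z gives the same grasp; the last joint's range is limited). The gripper opens to 88 mm and grips with 3 to 60 N. Pads are 19 mm wide; open, the fingers measure 130 mm over their backs; the gripper's body (78 mm by 193 mm) begins 47 mm behind the grasp point.
Start: joints at [-53.107, 20.546, 0.682, 0, -70.136, -16.507], TCP at [0.235, -0.633, 0.227] pointing down, gripper open.
Joint ranges: [-176.03, 176.03], [-82.01, 121.73], [-58.28, 71.71], [-173.87, 95.51], [-174.79, -0.11], [-173.66, 173.66]. Speed limits (degrees/s): [136.94, 136.94, 172.46, 180, 180, 180].

INTERFACE

Orientations are given as [roll, pitch, yaw] about the fixed x, y, z axes, in that order (R = Rz(yaw) Ry(pitch) Rx(roll)).
In Python, from plant import sensors, viewer, workorder, ctrl gives the robot as it stands.
- The arm moves only by the shell command python3 -m pendant 'ROWS'. ROWS is JSON, a list of rows, each a list of 3 entries, a list of its own where there are three numbers: the opening, from -1 (shut) to 1 (fully open), so that 0 is half open, then the shift along the tool's x, y, z in m, then the turn, a rotation vector about the tool's x, y, z in degrees. A call has 1 to 10 rows; each row is the pose to reach, as a shift and turn from the pose commanded when the call began, along the tool's axes at that moment; what a row does not reach only later rows make up. A row lasts 1/12 s, in which the tool goes at most 41.7 mm and 7.16 degrees, less where a joint would pass 70% of its speed; a pose out of reach is approached as far as the arm can. A call with a gripper value outside its range is refused whole. The fingers move at their own pace and stop on an object; the grip force is fixed at half the most. Time passes only in rows, so rows that repeat a pose let the fingers close. It gives the time, the measured TCP pose, the force, the opening and the grip force at its end, in the units of the state.
- sensors.get_obs(): the state, without advancing time (a new reading comes with each control period).
- viewer.snapshot(name): name is "scene" or "top" or "wrist"; returns the picture (400x640x3 uint8, red, green, blue); there is no depth.
- viewer.camera_params(name): a dict with "fx", "fy", "cx", "cy" (pixels), "extrinsics" (4x4, takes a point from world to camera coordinates). Camera axes: x right, y up, looking along -z (the intrinsics and any distortion apply to the point x, -y, -z); pixel columns grow to the right and rows downward; lengths in m; the calibration is good to about 2 mm. A picture is of the moment at which its call begins: read the wrist's pose just before it. camera_params takes no time and is no camera call; for the wrist camera it gives the pose at the moment of the call.
- workorder.close_job(): hands the job in; it is judged then, once.
The state is a dict: "clock": time; "joint_pos": joint angles; "qvel": joint speeds; "tau": joint torques, N m; "tool_pos": TCP position; "orientation": TCP orientation; "force": force on the tool from outside, world axes, zero at the start; "moment": the same for the moment, N m; "opening": finger opening in m; "gripper_force": force on a finger pad.
Only numpy, scipy, OpenCV 4.12 (cv2) and the standard library are available. Lean on these libraries where they do the work, as an engineer would, in place of code of your own. Each camera call takes 0.05 s, during which the arm holds its last target. There are 200 camera calls.

## Working session

There is one attempt and no reset: what is moved stays moved. The work goes in short steps, Python scripts to look and compute and a shell command to move; the robot and the scene stay as the last step left them, time stands still between calls to the robot, and variables do not carry over. Pictures are saved under pics/ and viewed, at most 10 in all, crops included, and the job is handed in when it is done.

```bash
mkdir -p pics; ls; cat > h.py <<'E'
import numpy as np, cv2
from plant import sensors, viewer, workorder, ctrl
from scipy.spatial.transform import Rotation as R
def snap(n,f=None):
    p=viewer.camera_params(n); im=viewer.snapshot(n)[:,:,::-1].copy()
    if f: cv2.imwrite('pics/'+f,im)
    return im,p
def ray(p,u,v):
    E=np.array(p['extrinsics']); d=np.array([(u-p['cx'])/p['fx'],-(v-p['cy'])/p['fy'],-1.])
    return -E[:3,:3].T@E[:3,3], E[:3,:3].T@d
def onz(p,u,v,z):
    o,d=ray(p,u,v); return o+d*(z-o[2])/d[2]
def proj(p,X):
    E=np.array(p['extrinsics']); c=E[:3,:3]@np.array(X)+E[:3,3]
    return np.array([p['cx']+p['fx']*c[0]/-c[2], p['cy']+p['fy']*-c[1]/-c[2]])
def totool(dw):
    o=sensors.get_obs(); return R.from_euler('xyz',o['orientation'],degrees=True).inv().apply(dw)
E
python3 - <<'E'
from h import *
a,p=snap('scene','s.png');b,q=snap('top','t.png')
print({k:v for k,v in p.items()});print(q)
o=sensors.get_obs();print(o, ctrl.hold_point_z)
E
```

```text
pics
{'fx': 398.0141088494991, 'fy': 398.0141088494991, 'cx': 318.0440666570962, 'cy': 203.02252007833954, 'extrinsics': array([[-0.2210928 ,  0.97505857, -0.01946182,  0.09556741],
       [-0.72029523, -0.14980704,  0.67729803,  0.33244968],
       [ 0.65748973,  0.16376398,  0.7354513 , -1.41320529],
       [ 0.        ,  0.        ,  0.        ,  1.        ]])}
{'fx': 501.9246194794966, 'fy': 501.9246194794966, 'cx': 310.97930270793233, 'cy': 196.68572685341638, 'extrinsics': array([[-0.00487841, -0.99988627, -0.01427021,  0.05424026],
       [ 0.98760439, -0.00705639,  0.15680491, -0.5270461 ],
       [-0.15688778, -0.01332837,  0.9875265 , -1.5415581 ],
       [ 0.        ,  0.        ,  0.        ,  1.        ]])}
{'clock': 0.1, 'joint_pos': array([-5.31067937e+01,  2.05887357e+01,  6.37012846e-01, -1.55057225e-02,
       -7.01372589e+01, -1.65085165e+01]), 'qvel': array([-0.06756835, -0.02588445,  0.0549521 ,  0.04431066, -0.07535801,
       -0.04796227]), 'tau': array([-2.23551098e-03, -5.84163308e+01,  2.93752635e+01,  7.01554298e+00,
        1.01308632e-02, -3.34057074e-05]), 'tool_pos': array([ 0.23493065, -0.63230862,  0.22569228]), 'orientation': array([ 1.79910544e+02, -1.13108060e-02, -1.59620581e+02]), 'force': array([1.48260747, 0.21481849, 0.16719928]), 'moment': array([-0.00967665,  0.02291446, -0.04805468]), 'gripper_force': 0.0, 'opening': 0.08771293837549264} 0.0188
```

View pics/t.png

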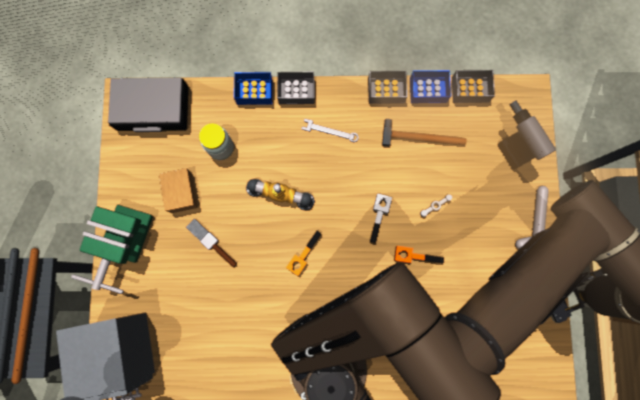

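View pics/s.png

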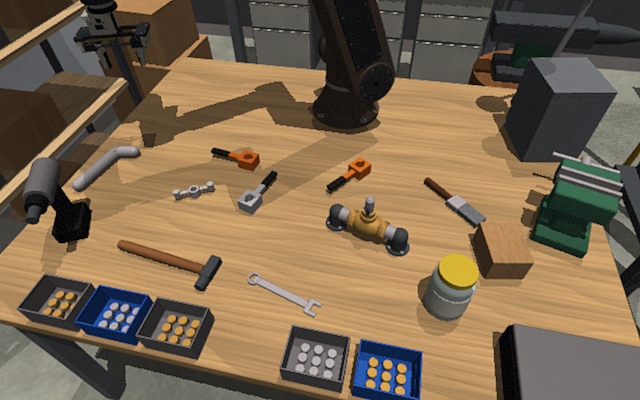

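The top view shows three lever-shaped things: the bare aluminium one at (381,205) with a black sleeve, and orange ones at (300,265) and (405,253). The aluminium one is the lever meant, since it is bare metal. The tee is at (436,206) and the valve at (280,192). One enlarged crop should confirm this.

```bash
python3 - <<'E'
from h import *
t=cv2.imread('pics/t.png'); s=cv2.imread('pics/s.png')
A=cv2.resize(t[170:270,230:430],(800,400),interpolation=cv2.INTER_CUBIC)
c1=cv2.resize(s[165:215,230:290],(400,200)[0:2]) ; c2=cv2.resize(s[190:260,320:420],(400,200))
cv2.imwrite('pics/c.png',np.vstack([A,np.hstack([c1,c2])]))
q=viewer.camera_params('top'); p=viewer.camera_params('scene')
o1=onz(q,383,200,.034);o2=onz(q,375,242,.022);print('hub',o1,'armtip',o2,np.degrees(np.arctan2(*(o1-o2)[1::-1])),np.linalg.norm((o1-o2)[:2]), 'inscene',proj(p,o1),proj(p,o2))
# stem top by two rays
def tri(a,b):
    (o,d),(e,f)=a,b; k=np.linalg.lstsq(np.c_[d,-f],e-o,rcond=None)[0]; return (o+k[0]*d+e+k[1]*f)/2
print('stemtop',tri(ray(q,279,188),ray(p,370,200)),onz(q,279,188,.137),onz(p,370,200,.137))
print(onz(q,253,187,.045),onz(q,307,200,.045))
E
```

```text
hub [ 0.51639381 -0.17645058  0.034     ] armtip [ 0.38483012 -0.14927041  0.022     ] -11.672702024415475 0.13434197633504152 inscene [247.37965953 199.3453925 ] [271.89102913 171.5067628 ]
stemtop [0.54040112 0.14912856 0.12752203] [0.53910017 0.14478145 0.137     ] [0.54873822 0.15319447 0.137     ]
[0.55921873 0.23433019 0.045     ] [0.51641371 0.0636044  0.045     ]
```

View pics/c.png

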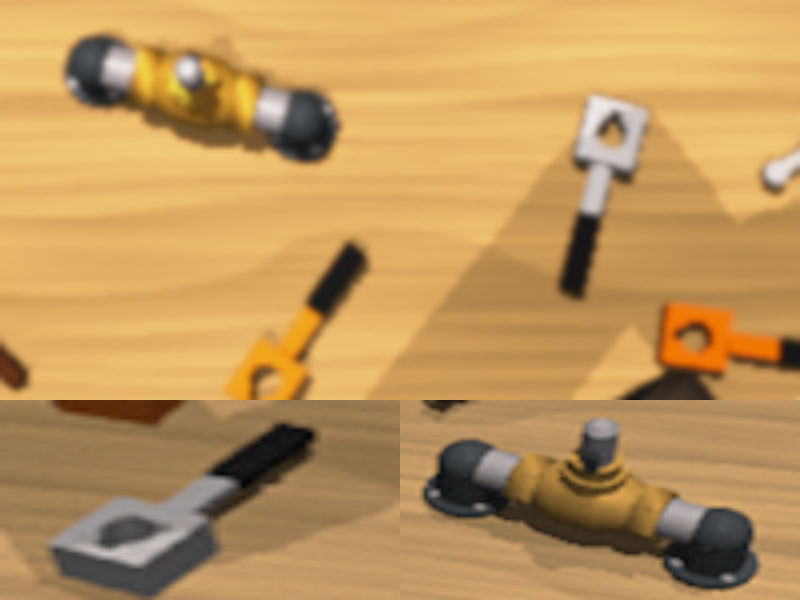

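The aluminium lever is confirmed: hub at top pixel (382.5,203.5), keyway pointing away from the robot, black arm towards it. The valve stem top is at about (278,188). Next I compute the approach.

```bash
python3 - <<'E'
from h import *
q=viewer.camera_params('top'); print(onz(q,382.5,203.5,.034))
o=sensors.get_obs(); h=onz(q,382.5,203.5,.034)
print(totool([h[0]-o['tool_pos'][0],h[1]-o['tool_pos'][1],0.0]))
w=viewer.camera_params('wrist');print(w); E=w['extrinsics'];print(-E[:3,:3].T@E[:3,3]-o['tool_pos'], totool(-E[:3,:3].T@E[:3,3]-o['tool_pos']))
E
```

```text
[ 0.50522819 -0.17456929  0.034     ]
[-0.41277985  0.33496068  0.00044149]
{'fx': 339.71062394036164, 'fy': 339.71062394036164, 'cx': 320.61653554126, 'cy': 203.52258751364988, 'extrinsics': array([[-0.34793398,  0.93751628,  0.00227437,  0.672948  ],
       [-0.8934984 , -0.33086133, -0.30363035,  0.03947923],
       [-0.2839059 , -0.10767546,  0.95278719, -0.39282104],
       [ 0.        ,  0.        ,  0.        ,  1.        ]])}
[-0.07703876 -0.02782611  0.15903913] [ 0.08193811  0.0009915  -0.1590216 ]
```

```bash
python3 -m pendant '[[1,[-0.413,0.335,0],[0,0,32]],[1,[-0.413,0.335,0],[0,0,32]],[1,[-0.413,0.335,0],[0,0,32]],[1,[-0.413,0.335,0],[0,0,32]],[1,[-0.413,0.335,0],[0,0,32]],[1,[-0.413,0.335,0],[0,0,32]],[1,[-0.413,0.335,0],[0,0,32]],[1,[-0.413,0.335,0],[0,0,32]],[1,[-0.413,0.335,0],[0,0,32]],[1,[-0.413,0.335,0],[0,0,32]]]'
python3 - <<'E'
from h import *
o=sensors.get_obs(); print(totool([.505-o['tool_pos'][0],-.1746-o['tool_pos'][1],0.0]),o['orientation'],o['qvel'])
E
```

```text
clock: 0.93
tool_pos: [0.4436, -0.2785, 0.2265]
orientation: [180.0, -0.0, 168.4]
force: [1.4, -0.5, -0.3]
opening: 0.0876
gripper_force: 0.0
[-3.91864187e-02  1.14125800e-01  1.54869829e-05] [ 1.79991784e+02 -1.28550975e-03  1.68382124e+02] [ 55.71792823  -2.73582905  -3.222857     0.14426852   0.61491074
 -55.31457611]
```

```bash
python3 -m pendant '[[1,[-0.038,0.108,0],[0,0,0]],[1,[-0.038,0.108,0],[0,0,0]],[1,[-0.038,0.108,0],[0,0,0]],[1,[-0.038,0.108,0],[0,0,0]],[1,[-0.038,0.108,0],[0,0,0]],[1,[-0.038,0.108,0],[0,0,0]]]'
python3 - <<'E'
from h import *
a,p=snap('wrist','w1.png'); o=sensors.get_obs(); print(o['tool_pos'],o['orientation'],np.abs(o['qvel']).max(),proj(p,[.505,-.1746,.034]))
E
```

```text
clock: 1.43
tool_pos: [0.5019, -0.1822, 0.2262]
orientation: [-180.0, -0.1, 168.4]
force: [0.7, -0.6, 0.6]
opening: 0.0875
gripper_force: 0.0
[ 0.50165991 -0.1827434   0.2263214 ] [-1.79994124e+02 -4.00553409e-02  1.68370916e+02] 1.0420605858888548 [326.89424885 178.77856721]
```

View pics/w1.png

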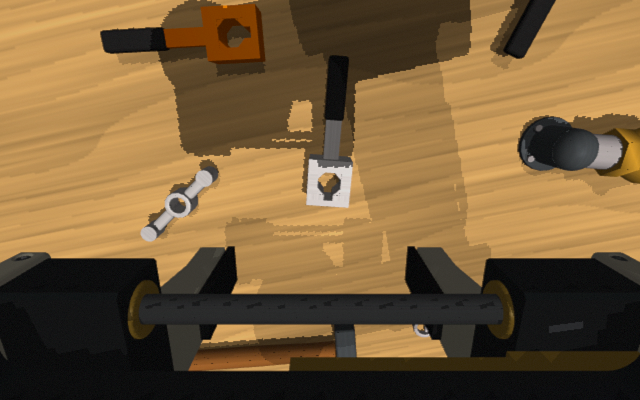

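The wrist view shows the lever hub at (329,182) with its arm going up to (338,60) and the keyway pointing down. I'll measure its top face as a bright low-saturation blob.

```bash
cat >> h.py <<'E'
def hub(im,p,box,z=.034,thr=150):
    u0,v0,u1,v1=box; c=im[v0:v1,u0:u1]; hsv=cv2.cvtColor(c,cv2.COLOR_BGR2HSV)
    m=((hsv[...,1]<45)&(hsv[...,2]>thr)).astype(np.uint8)*255
    m=cv2.morphologyEx(m,cv2.MORPH_CLOSE,np.ones((3,3)))
    k=max(cv2.findContours(m,cv2.RETR_EXTERNAL,cv2.CHAIN_APPROX_NONE)[0],key=cv2.contourArea)[:,0]
    X=np.array([onz(p,u+u0,v+v0,z)[:2] for u,v in k])*1000
    return cv2.minAreaRect(X.astype(np.float32)),X
E
python3 - <<'E'
from h import *
im=cv2.imread('pics/w1.png');p=viewer.camera_params('wrist')
print(im[162:206:4,329].tolist());print(im[204,305:355:4].tolist(), im[170,300:360:5].tolist())
for thr in (150,200): print(hub(im,p,(295,152,365,220),thr=thr)[0])
# sleeve axis
c=im[40:130,300:380]; m=(cv2.cvtColor(c,cv2.COLOR_BGR2HSV)[...,2]<50).astype(np.uint8)
k=max(cv2.findContours(m,0,2)[0],key=cv2.contourArea)[:,0]
X=np.array([onz(p,u+300,v+40,.028)[:2] for u,v in k])*1000; print(cv2.minAreaRect(X.astype(np.float32)))
E
```

```text
[[94, 94, 98], [106, 108, 111], [209, 213, 219], [82, 140, 184], [89, 152, 197], [46, 78, 103], [46, 79, 104], [47, 81, 105], [61, 62, 63], [59, 61, 63], [208, 211, 219]]
[[84, 132, 169], [202, 205, 213], [201, 205, 213], [203, 206, 214], [206, 208, 216], [207, 209, 217], [207, 210, 218], [207, 210, 218], [206, 209, 217], [207, 209, 218], [208, 211, 218], [111, 158, 198], [93, 159, 207]] [[101, 170, 221], [44, 79, 104], [208, 211, 219], [207, 210, 218], [208, 212, 219], [211, 214, 220], [210, 214, 220], [212, 215, 220], [212, 214, 220], [211, 215, 220], [215, 217, 221], [91, 159, 207]]
((510.2979431152344, -174.3888397216797), (45.824188232421875, 49.877071380615234), 74.30191802978516)
((510.66937255859375, -174.3256072998047), (45.50144577026367, 49.19615173339844), 74.30191802978516)
((417.3353271484375, -148.1334991455078), (20.394256591796875, 61.44150161743164), 74.30326080322266)
```

Hub found at (510.4,-174.4) mm, measuring 46x50 with yaw -15.7°. The sleeve is 96.7 mm away at the same angle, so this matches the description.

```bash
python3 - <<'E'
from h import *
o=sensors.get_obs(); print(totool(np.array([.5104,-.1744,.007])-o['tool_pos']))
E
```

```text
[-0.00703218  0.00995642  0.21931552]
```

```bash
python3 -m pendant '[[1,[-0.0065,0.0095,0.03],[0,0,4]],[1,[-0.0065,0.0095,0.07],[0,0,4]],[1,[-0.0065,0.0095,0.11],[0,0,4]],[1,[-0.0065,0.0095,0.14],[0,0,4]],[1,[-0.0065,0.0095,0.165],[0,0,4]],[1,[-0.0065,0.0095,0.165],[0,0,4]],[1,[-0.0065,0.0095,0.165],[0,0,4]]]'
python3 - <<'E'
from h import *
o=sensors.get_obs(); print(totool(np.array([.5104,-.1744,.007])-o['tool_pos']),o['orientation'])
E
```

```text
clock: 2.07
tool_pos: [0.5093, -0.1755, 0.061]
orientation: [-179.9, -0.2, 164.3]
force: [0.2, 0.5, 0.9]
opening: 0.0874
gripper_force: 0.0
[-0.00096388  0.00141407  0.05398182] [-1.79932911e+02 -1.66941109e-01  1.64302171e+02]
```

```bash
python3 -m pendant '[[1,[-0.001,0.0014,0.025],[0,0,0]],[1,[-0.001,0.0014,0.045],[0,0,0]],[1,[-0.001,0.0014,0.054],[0,0,0]],[1,[-0.001,0.0014,0.054],[0,0,0]],[-1,[-0.001,0.0014,0.054],[0,0,0]],[-1,[-0.001,0.0014,0.054],[0,0,0]],[-1,[-0.001,0.0014,0.054],[0,0,0]],[-1,[-0.001,0.0014,0.054],[0,0,0]],[-1,[-0.001,0.0014,0.054],[0,0,0]],[-1,[-0.001,0.0014,0.054],[0,0,0]]]'
python3 -m pendant '[[-1,[0,0,0],[0,0,0]],[-1,[0,0,0],[0,0,0]],[-1,[0,0,0],[0,0,0]]]'
```

```text
clock: 2.9
tool_pos: [0.5121, -0.1733, 0.0081]
orientation: [180.0, 0.0, 164.4]
force: [0.5, -0.5, -0.6]
opening: 0.0528
gripper_force: 0.0
clock: 3.15
tool_pos: [0.5119, -0.1734, 0.0079]
orientation: [-180.0, 0.0, 164.4]
force: [-1.0, -1.3, 4.0]
opening: 0.0458
gripper_force: 30.0
```

```bash
python3 - <<'E'
from h import *
o=sensors.get_obs(); print(totool(np.array([.555,.045,.27])-o['tool_pos']))
E
python3 -m pendant '[[-1,[0,0,-0.02],[0,0,0]],[-1,[0,0,-0.05],[0,0,0]],[-1,[0,0,-0.09],[0,0,0]],[-1,[0,0,-0.13],[0,0,0]],[-1,[0,0,-0.17],[0,0,0]],[-1,[0,0,-0.21],[0,0,0]],[-1,[0,0,-0.25],[0,0,0]],[-1,[0,0,-0.262],[0,0,0]]]'
```

```text
[ 0.01717963  0.22187089 -0.26217047]
clock: 3.82
tool_pos: [0.5137, -0.1737, 0.2759]
orientation: [179.9, 0.5, 164.4]
force: [1.1, -0.6, -1.3]
opening: 0.0458
gripper_force: 30.0
```

```bash
python3 -m pendant '[[-1,[0.0172,0.03,0],[0,0,0]],[-1,[0.0172,0.07,0],[0,0,0]],[-1,[0.0172,0.11,0],[0,0,0]],[-1,[0.0172,0.15,0],[0,0,0]],[-1,[0.0172,0.185,0],[0,0,0]],[-1,[0.0172,0.21,0],[0,0,0]],[-1,[0.0172,0.22,0],[0,0,0]],[-1,[0.0172,0.22,0],[0,0,0]],[-1,[0.0172,0.22,0],[0,0,0]]]'
python3 - <<'E'
from h import *
a,p=snap('wrist','w2.png'); o=sensors.get_obs(); print(o['tool_pos'],o['orientation'],np.abs(o['qvel']).max(),proj(p,[.542,.149,.137]),proj(p,[.542,.149,.095]))
E
```

```text
clock: 4.57
tool_pos: [0.5539, 0.0435, 0.2686]
orientation: [-180.0, -0.1, 164.4]
force: [0.3, -0.4, -3.6]
opening: 0.0457
gripper_force: 30.0
[0.55386062 0.04285859 0.26889588] [-1.79953904e+02 -8.00835789e-02  1.64397086e+02] 0.9990338962940934 [434.34469553 148.34057419] [420.55369763 141.99664585]
```

View pics/w2.png

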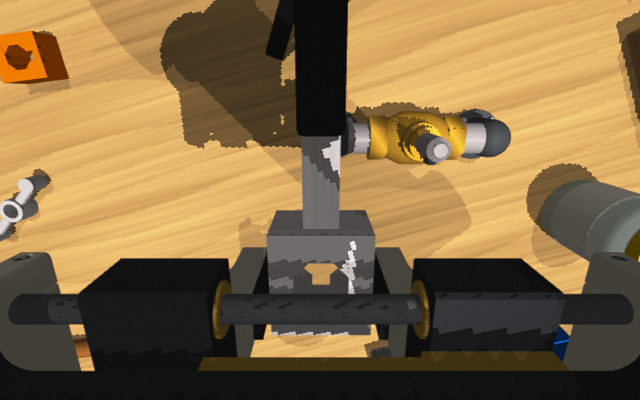

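The wrist view shows the hub in the fingers with the bore at about (320,272), and the stem top at (440,150). I need a crop of the stem to find the key.

```bash
python3 - <<'E'
from h import *
a=cv2.imread('pics/w2.png')
A=cv2.resize(a[110:190,390:480],(675,600),interpolation=cv2.INTER_CUBIC)
cv2.imwrite('pics/c2.png',cv2.convertScaleAbs(A,alpha=1.5))
E
```

```text
(no output)
```

View pics/c2.png

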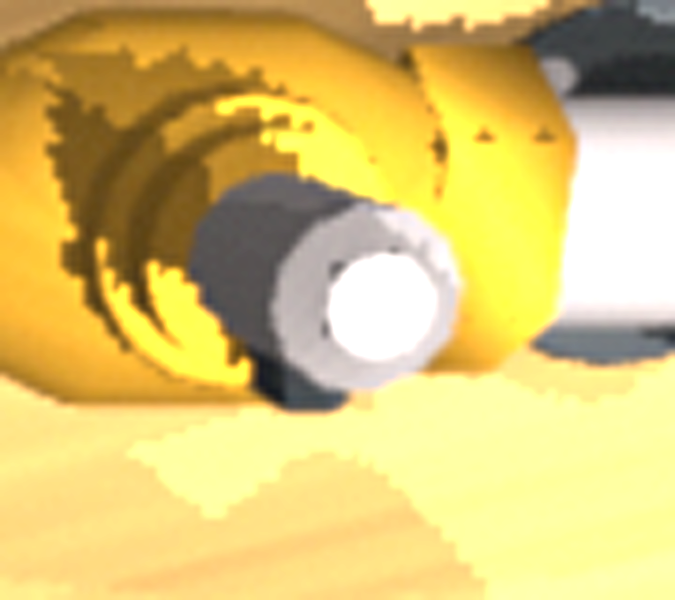

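The crop shows the stem's top disc at crop (382,306), which is image (440.5,150.3). The dark key sits below it, with its outer end at crop (285..345,408), image about (431,164).

```bash
python3 - <<'E'
from h import *
p=viewer.camera_params('wrist')
f=lambda x,y:((x+.5)/7.5-.5+390,(y+.5)/7.5-.5+110)
s=onz(p,*f(382,306),.137);s2=onz(p,*f(366,298),.132);print(s,s2)
s=(s+s2)/2
print('expect shoulder',proj(p,[s[0],s[1],.095]))
for z in(.111,.115):
  for c in((287,408),(312,410),(340,408)):
    k=onz(p,*f(*c),z)-s; print(z,c,k[:2]*1000,np.hypot(*k[:2]),np.degrees(np.arctan2(k[1],k[0])))
for a in (-20,-15,-10,-5,0,5,10):
  r=[]
  for rad,w,z in((17,4,.111),(17,-4,.111),(17,0,.115),(17,-4,.095),(17,4,.095)):
    t=np.radians(a);u=proj(p,[s[0]+(rad*np.cos(t)-w*np.sin(t))/1e3,s[1]+(rad*np.sin(t)+w*np.cos(t))/1e3,z]); r.append(np.round((u+.5-[390,110])*7.5-.5).astype(int).tolist())
  print(a,r)
# bore in hand, assumed hub z
o=sensors.get_obs();T=o['tool_pos']; zb=T[2]-.0079
a=cv2.imread('pics/w2.png'); 
x=R.from_euler('xyz',o['orientation'],degrees=True).as_matrix()[:,0]
for d in(-.002,0,.002,.004):
  c=T+x*d; c[2]=zb+.034
  lx=-x; ly=np.array([-lx[1],lx[0],0]); print(d,[np.round(proj(p,c+lx*i*.025+ly*j*.023)).tolist() for i,j in((-1,-1),(-1,1))])
for u in (290,352):print([int(i) for i in cv2.cvtColor(a,6)[196:246,u]])
E
```

```text
[0.54530371 0.15319897 0.137     ] [0.5450945 0.1530588 0.132    ]
expect shoulder [425.90210076 143.69131984]
0.111 (287, 408) [15.9053515  -5.82245624] 0.01693756779677357 -20.106112469304843
0.111 (312, 410) [17.00492663 -2.83630331] 0.01723984182448424 -9.46936670390632
0.111 (340, 408) [17.7020423   0.60251405] 0.0177122930367579 1.9493903721338073
0.115 (287, 408) [14.81696323 -6.84439408] 0.016321400973907826 -24.793613471790145
0.115 (312, 410) [15.90266398 -3.89592029] 0.01637293243370582 -13.765510826888038
0.115 (340, 408) [16.59098347 -0.50049376] 0.016598530856033786 -1.727895516477197
-20 [[319, 411], [256, 406], [297, 415], [221, 383], [281, 388]]
-15 [[331, 409], [267, 409], [309, 415], [231, 386], [292, 385]]
-10 [[343, 405], [279, 411], [321, 414], [243, 388], [304, 382]]
-5 [[354, 401], [291, 412], [333, 413], [254, 389], [315, 378]]
0 [[366, 395], [303, 412], [345, 410], [266, 389], [326, 373]]
5 [[377, 389], [315, 411], [356, 406], [277, 388], [336, 367]]
10 [[387, 382], [327, 409], [368, 402], [289, 386], [346, 360]]
-0.002 [[264.0, 242.0], [372.0, 242.0]]
0 [[263.0, 238.0], [372.0, 238.0]]
0.002 [[263.0, 234.0], [372.0, 233.0]]
0.004 [[263.0, 229.0], [372.0, 229.0]]
[176, 176, 180, 184, 188, 190, 187, 179, 179, 179, 182, 187, 192, 191, 115, 74, 72, 73, 76, 74, 75, 77, 76, 72, 72, 75, 74, 76, 74, 74, 74, 75, 73, 75, 75, 78, 79, 77, 64, 78, 108, 110, 109, 109, 110, 110, 110, 110, 108, 109]
[164, 164, 161, 160, 161, 158, 155, 159, 160, 164, 165, 164, 164, 160, 88, 72, 73, 74, 75, 75, 76, 77, 77, 74, 73, 75, 74, 74, 73, 72, 74, 74, 75, 75, 74, 77, 78, 77, 65, 77, 109, 111, 109, 108, 124, 222, 234, 233, 232, 231]
```

```bash
python3 - <<'E'
from h import *
p=viewer.camera_params('wrist');g=cv2.cvtColor(cv2.imread('pics/w2.png'),6)
for v in(216,224,232): print(v,g[v,258:276].tolist(),g[v,366:386].tolist())
print(g[190,294:310].tolist(),g[190,332:348].tolist())
o=sensors.get_obs();M=R.from_euler('xyz',o['orientation'],degrees=True).as_matrix();T=o['tool_pos']
P=lambda x,y,h:np.round(proj(p,T+M@np.array([x,y,.0079-h])),1)  # h above hub underside
for h in(.034,.0): print(h,P(.0262,.023,h),P(.0262,-.023,h))
for x in(.045,.05,.06): print(x,P(x,.008,.026),P(x,-.008,.026))
E
```

```text
216 [181, 181, 180, 178, 178, 178, 176, 178, 180, 181, 183, 185, 188, 190, 190, 168, 99, 73] [71, 88, 143, 153, 154, 154, 155, 157, 158, 159, 161, 164, 164, 167, 167, 168, 168, 166, 164, 164]
224 [188, 171, 188, 192, 193, 191, 172, 170, 169, 167, 166, 166, 145, 92, 73, 73, 73, 72] [75, 75, 72, 72, 84, 137, 147, 145, 144, 144, 144, 142, 143, 142, 142, 141, 141, 141, 139, 139]
232 [156, 157, 180, 184, 186, 186, 184, 184, 184, 159, 96, 78, 78, 78, 78, 78, 78, 78] [78, 78, 78, 78, 80, 77, 76, 82, 134, 157, 159, 157, 159, 155, 155, 155, 155, 154, 154, 153]
[184, 184, 182, 183, 180, 181, 181, 181, 138, 112, 113, 113, 112, 112, 113, 114] [108, 108, 109, 111, 109, 83, 101, 117, 147, 150, 151, 149, 149, 147, 146, 146]
0.034 [371.9 235.3] [263.2 235.4]
0.0 [362.4 209.6] [273.7 209.6]
0.045 [336.2 187.5] [298.9 187.5]
0.05 [336.4 176.1] [298.7 176.1]
0.06 [336.7 152.5] [298.2 152.6]
```

Stem axis, corrected for the lateral camera offset seen on the hub, is (0.5447, 0.1512). The key yaw is about -9.5°, so I turn the tool +6° in world yaw.

```bash
python3 - <<'E'
from h import *
o=sensors.get_obs(); print(totool(np.array([.5459,.151,.16])-o['tool_pos']))
E
```

```text
[0.03660169 0.10210274 0.10886503]
```

```bash
python3 -m pendant '[[-1,[0.015,0.03,0],[0,0,-3]],[-1,[0.037,0.07,0],[0,0,-6]],[-1,[0.037,0.095,0],[0,0,-6]],[-1,[0.037,0.102,0.02],[0,0,-6]],[-1,[0.037,0.102,0.06],[0,0,-6]],[-1,[0.037,0.102,0.09],[0,0,-6]],[-1,[0.037,0.102,0.108],[0,0,-6]],[-1,[0.037,0.102,0.108],[0,0,-6]],[-1,[0.037,0.102,0.108],[0,0,-6]]]'
python3 - <<'E'
from h import *
o=sensors.get_obs(); print(totool(np.array([.5459,.151,.14])-o['tool_pos']),o['orientation'],o['force'])
E
```

```text
clock: 5.37
tool_pos: [0.5461, 0.15, 0.1613]
orientation: [-179.9, -0.1, 170.3]
force: [1.2, 0.7, -2.4]
opening: 0.0457
gripper_force: 30.0
[0.0002967  0.00095114 0.02133481] [-1.79904993e+02 -6.88063136e-02  1.70324666e+02] [ 1.24716443  0.69758586 -2.39129276]
```

```bash
python3 -m pendant '[[-1,[0,0.001,0.01],[0,0,0]],[-1,[0,0.001,0.014],[0,0,0]],[-1,[0,0.001,0.018],[0,0,0]],[-1,[0,0.001,0.021],[0,0,0]],[-1,[0,0.001,0.021],[0,0,0]]]'
python3 -m pendant '[[-1,[0,0,0.002],[0,0,0]],[-1,[0,0,0.004],[0,0,0]],[-1,[0,0,0.006],[0,0,0]],[-1,[0,0,0.006],[0,0,0]]]'
```

```text
clock: 5.78
tool_pos: [0.5463, 0.1523, 0.1403]
orientation: [-180.0, -0.0, 170.4]
force: [-0.2, -0.9, -3.6]
opening: 0.0455
gripper_force: 30.0
clock: 6.12
tool_pos: [0.5463, 0.1524, 0.1342]
orientation: [-180.0, -0.0, 170.4]
force: [-0.4, 0.0, -2.5]
opening: 0.0457
gripper_force: 30.0
```

The hub is over the stem without contact force. I continue down to the key.

```bash
python3 -m pendant '[[-1,[0,0,0.004],[0,0,0]],[-1,[0,0,0.008],[0,0,0]],[-1,[0,0,0.011],[0,0,0]],[-1,[0,0,0.013],[0,0,0]],[-1,[0,0,0.013],[0,0,0]]]'
python3 -m pendant '[[-1,[0,0,0.002],[0,0,0]],[-1,[0,0,0.004],[0,0,0]],[-1,[0,0,0.004],[0,0,0]]]'
```

```text
clock: 6.53
tool_pos: [0.5461, 0.1522, 0.1209]
orientation: [-180.0, -0.0, 170.4]
force: [-0.3, -0.7, -2.9]
opening: 0.0461
gripper_force: 30.0
clock: 6.78
tool_pos: [0.5463, 0.1524, 0.1172]
orientation: [-180.0, -0.0, 170.4]
force: [0.3, 0.1, -2.9]
opening: 0.0456
gripper_force: 30.0
```

```bash
python3 -m pendant '[[-1,[0,0,0.003],[0,0,0]],[-1,[0,0,0.006],[0,0,0]],[-1,[0,0,0.009],[0,0,0]],[-1,[0,0,0.011],[0,0,0]],[-1,[0,0,0.011],[0,0,0]]]'
python3 -m pendant '[[-1,[0,0,0.0015],[0,0,0]],[-1,[0,0,0.003],[0,0,0]],[-1,[0,0,0.004],[0,0,0]],[-1,[0,0,0.004],[0,0,0]]]'
```

```text
clock: 7.2
tool_pos: [0.5461, 0.1522, 0.1059]
orientation: [-180.0, -0.0, 170.4]
force: [-0.2, 0.4, -3.2]
opening: 0.0461
gripper_force: 30.0
clock: 7.53
tool_pos: [0.5466, 0.1524, 0.1029]
orientation: [180.0, 0.0, 170.4]
force: [-1.0, 0.2, 0.7]
opening: 0.046
gripper_force: 30.0
```

It touches down at the expected height (TCP 0.103, force change about 4 N), so the hub is home. Now I swing it counter-clockwise.

```bash
python3 -m pendant '[[-1,[0,0.0001,0],[0,0,-3]],[-1,[0,0.0002,0],[0,0,-8]],[-1,[0,0.0003,0],[0,0,-13]],[-1,[0.0001,0.0004,0],[0,0,-18]],[-1,[0.0001,0.0005,0],[0,0,-23]],[-1,[0.0002,0.0006,0],[0,0,-28]],[-1,[0.0002,0.0006,0],[0,0,-33]],[-1,[0.0003,0.0007,0],[0,0,-37]],[-1,[0.0003,0.0008,0],[0,0,-40]],[-1,[0.0003,0.0008,0],[0,0,-40]]]'
python3 - <<'E'
from h import *
print(sensors.get_obs()['moment'])
snap('top','t2.png')
a=cv2.imread('pics/t2.png');cv2.imwrite('pics/c3.png',cv2.resize(a[130:270,200:360],(800,560)[:2][0:1]+(600,)))
E
```

```text
clock: 8.37
tool_pos: [0.5463, 0.1516, 0.1029]
orientation: [-179.9, -0.1, -149.5]
force: [0.5, -7.5, 0.4]
opening: 0.0458
gripper_force: 30.0
[-2.75196411 -0.42396531 -0.14605786]
```

```bash
python3 -m pendant '[[-1,[0.0003,-0.0003,0],[0,0,-3]],[-1,[0.0004,-0.0002,0],[0,0,-8]],[-1,[0.0004,-0.0001,0],[0,0,-13]],[-1,[0.0005,0,0],[0,0,-18]],[-1,[0.0006,0.0001,0],[0,0,-23]],[-1,[0.0006,0.0002,0],[0,0,-28]],[-1,[0.0007,0.0002,0],[0,0,-33]],[-1,[0.0008,0.0003,0],[0,0,-38]],[-1,[0.0008,0.0003,0],[0,0,-41]],[-1,[0.0008,0.0003,0],[0,0,-41]]]'
python3 -c "
from h import *
print(sensors.get_obs()['moment'])"
python3 -m pendant '[[-1,[0,0,0],[0,0,-2]],[-1,[0,0,0],[0,0,-4]],[-1,[0,0,0],[0,0,-4]]]'
python3 -c "
from h import *
print(sensors.get_obs()['moment'])"
```

```text
clock: 9.25
tool_pos: [0.5463, 0.1528, 0.1029]
orientation: [-179.9, 0.0, -108.5]
force: [3.5, -3.4, -2.0]
opening: 0.0455
gripper_force: 30.0
[-1.36997723 -1.40492403 -0.20746804]
clock: 9.5
tool_pos: [0.5462, 0.1529, 0.1029]
orientation: [-179.9, 0.0, -104.6]
force: [4.1, -3.5, -2.1]
opening: 0.0458
gripper_force: 30.0
[-1.33756259 -1.50469279 -0.21064081]
```

```bash
python3 -m pendant '[[-1,[0,0,0],[0,0,-2]],[-1,[0,0,0],[0,0,-4]],[-1,[0,0,0],[0,0,-4]]]'
python3 -c "
from h import *
print(sensors.get_obs()['moment'])"
python3 -m pendant '[[-1,[0,0,0],[0,0,-2]],[-1,[0,0,0],[0,0,-4]],[-1,[0,0,0],[0,0,-4]]]'
python3 -c "
from h import *
print(sensors.get_obs()['moment'])"
```

```text
clock: 9.75
tool_pos: [0.5462, 0.153, 0.1029]
orientation: [-179.9, 0.0, -100.7]
force: [4.4, -3.7, -2.7]
opening: 0.0458
gripper_force: 30.0
[-1.25432107 -1.60148127 -0.22829429]
clock: 10.0
tool_pos: [0.5461, 0.1531, 0.1029]
orientation: [-179.9, 0.0, -96.7]
force: [4.4, -3.1, -1.3]
opening: 0.0455
gripper_force: 30.0
[-1.18482675 -1.60329427 -0.2723538 ]
```

```bash
python3 -m pendant '[[-1,[0,0,0],[0,0,-2]],[-1,[0,0,0],[0,0,-4]],[-1,[0,0,0],[0,0,-4]]]'
python3 - <<'E'
from h import *
o=sensors.get_obs();print(o['moment'],o['joint_pos'])
a,p=snap('wrist','w3.png')
E
```

```text
clock: 10.25
tool_pos: [0.5463, 0.1531, 0.103]
orientation: [-179.9, 0.0, -92.8]
force: [4.2, -3.0, -1.2]
opening: 0.046
gripper_force: 30.2
[-1.24724853 -1.87551726 -1.00972937] [ 3.54335329e+01  1.68587800e+01 -2.24391257e+01  2.95564576e-02
 -5.06191706e+01 -3.82161143e+01]
```

View pics/w3.png

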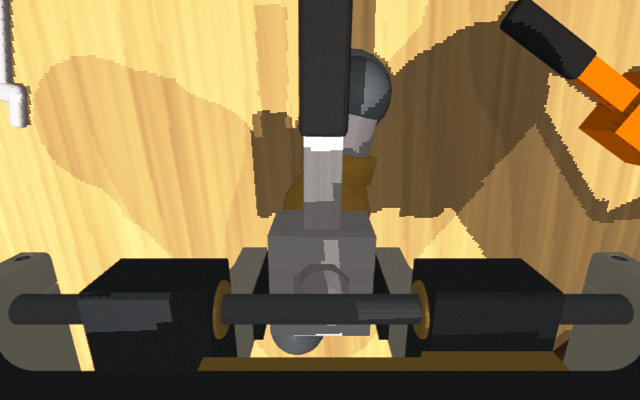

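The moment about z jumped to -1.0 N m, so the lever is at its stop. The picture shows the stem through the bore and the arm along the pipe towards the robot's right. I unwind 2°, release and lift.

```bash
python3 -m pendant '[[-1,[0,0,0],[0,0,2]],[0.6,[0,0,0],[0,0,2]],[0.6,[0,0,0],[0,0,2]],[0.6,[0,0,0],[0,0,2]],[0.6,[0,0,0],[0,0,2]],[0.6,[0,0,0],[0,0,2]],[0.6,[0,0,0],[0,0,2]]]'
python3 -m pendant '[[0.6,[0,0,-0.01],[0,0,0]],[0.6,[0,0,-0.03],[0,0,0]],[0.6,[0,0,-0.06],[0,0,0]],[0.6,[0,0,-0.1],[0,0,0]],[0.6,[0,0,-0.14],[0,0,0]],[0.6,[0,0,-0.16],[0,0,0]],[0.6,[-0.04,0,-0.16],[0,0,0]],[0.6,[-0.06,0,-0.16],[0,0,0]],[0.6,[-0.06,0,-0.16],[0,0,0]],[0.6,[-0.06,0,-0.16],[0,0,0]]]'
python3 - <<'E'
from h import *
a,p=snap('wrist','w4.png');b,q=snap('scene');c=b[150:270,290:450]
cv2.imwrite('pics/f.png',np.vstack([cv2.resize(a[0:300],(640,300)),cv2.resize(c,(400,300))if 0 else np.hstack([cv2.resize(c,(400,300)),np.zeros((300,240,3),np.uint8)])]))
E
```

```text
clock: 10.88
tool_pos: [0.5453, 0.1532, 0.1026]
orientation: [180.0, 0.0, -94.6]
force: [-0.7, 0.2, -0.3]
opening: 0.0697
gripper_force: 0.0
clock: 11.72
tool_pos: [0.5501, 0.2137, 0.2631]
orientation: [-180.0, 0.0, -94.5]
force: [0.3, 0.4, -1.5]
opening: 0.07
gripper_force: 0.0
```

View pics/f.png

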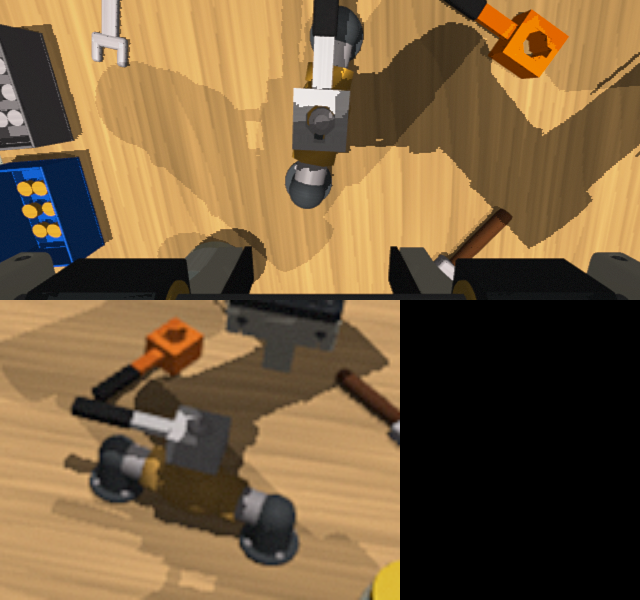

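```bash
python3 - <<'E'
from h import *
p=viewer.camera_params('wrist')
an=lambda a,b:(np.degrees(np.arctan2(*(b-a)[1::-1])),np.linalg.norm(a-b))
print('pipe',an(onz(p,337,35,.055),onz(p,308,183,.055)))
H=[onz(p,u,v,.129) for u,v in((295,89),(350,89),(348,153),(293,151))]
print('hub sides',[an(H[i],H[i-1]) for i in range(4)],np.mean(H,0))
im=cv2.imread('pics/w4.png');v=cv2.cvtColor(im,cv2.COLOR_BGR2HSV)
print('stem top',onz(p,320,122,.137))
g=v[...,2]; print(g[10,300:350].tolist());print(g[60,300:350].tolist())
E
```

```text
pipe (np.float64(73.98443354276979), np.float64(0.1521706985152531))
hub sides [(np.float64(82.11980288223431), np.float64(0.05075787852080539)), (np.float64(-4.619485424682215), np.float64(0.044939762278523636)), (np.float64(-95.00186770158265), np.float64(0.0524073945902799)), (np.float64(173.29302756490415), np.float64(0.04750861457761739))] [0.5446272  0.15246459 0.129     ]
stem top [0.54585383 0.15229622 0.137     ]
[177, 183, 213, 217, 208, 201, 205, 213, 222, 227, 231, 236, 242, 118, 36, 29, 38, 38, 37, 36, 37, 38, 39, 37, 36, 35, 37, 40, 38, 37, 39, 39, 40, 37, 38, 35, 32, 27, 27, 38, 39, 41, 41, 40, 39, 36, 39, 39, 37, 36]
[216, 220, 200, 188, 180, 179, 185, 186, 182, 175, 176, 180, 188, 217, 234, 237, 236, 235, 233, 231, 229, 230, 234, 231, 231, 232, 235, 231, 229, 229, 231, 234, 232, 144, 110, 113, 112, 109, 107, 102, 101, 99, 98, 98, 100, 140, 137, 123, 100, 51]
```

The hub measures 50.7 x 46 mm at z = 0.129, so it is home. A gentle push on the sleeve will verify the hard stop, and I have plenty of time for it.

```bash
python3 - <<'E'
from h import *
o=sensors.get_obs(); print(totool(np.array([.475,.057,.263])-o['tool_pos']))
E
```

```text
[ 1.61117944e-01  6.23260772e-02 -9.39301306e-05]
```

```bash
python3 -m pendant '[[-1,[0.03,0.03,0],[0,0,0]],[-1,[0.07,0.062,0],[0,0,0]],[-1,[0.11,0.062,0],[0,0,0]],[-1,[0.145,0.062,0],[0,0,0]],[-1,[0.161,0.062,0],[0,0,0]],[-1,[0.161,0.062,0.03],[0,0,0]],[-1,[0.161,0.062,0.07],[0,0,0]],[-1,[0.161,0.062,0.11],[0,0,0]],[-1,[0.161,0.062,0.14],[0,0,0]],[-1,[0.161,0.062,0.158],[0,0,0]]]'
python3 -m pendant '[[-1,[0,0,0],[0,0,0]],[-1,[0,-0.004,0],[0,0,0]],[-1,[0,-0.01,0],[0,0,0]],[-1,[0,-0.016,0],[0,0,0]],[-1,[0,-0.02,0],[0,0,0]],[-1,[0,-0.02,0],[0,0,0]]]'
```

```text
clock: 12.65
tool_pos: [0.4734, 0.0556, 0.1017]
orientation: [179.8, -0.1, -94.7]
force: [0.3, -1.4, 1.1]
opening: 0.009
gripper_force: 0.0
clock: 13.15
tool_pos: [0.4972, 0.0561, 0.1057]
orientation: [-179.9, 0.1, -94.6]
force: [-0.1, -0.4, -0.0]
opening: 0.0002
gripper_force: 0.0
```

Now I advance 2 mm per row in small calls, watching the x-force.

```bash
python3 -m pendant '[[-1,[0,-0.002,0],[0,0,0]],[-1,[0,-0.004,0],[0,0,0]],[-1,[0,-0.006,0],[0,0,0]],[-1,[0,-0.006,0],[0,0,0]]]' | grep -E 'tool_pos|force: \['
python3 -m pendant '[[-1,[0,-0.002,0],[0,0,0]],[-1,[0,-0.003,0],[0,0,0]],[-1,[0,-0.003,0],[0,0,0]]]'| grep -E 'tool_pos|force: \['
python3 -m pendant '[[-1,[0,-0.002,0],[0,0,0]],[-1,[0,-0.003,0],[0,0,0]],[-1,[0,-0.003,0],[0,0,0]]]'| grep -E 'tool_pos|force: \['
```

```text
tool_pos: [0.5018, 0.0554, 0.1047]
force: [0.3, 0.5, -0.1]
tool_pos: [0.5046, 0.0551, 0.1046]
force: [0.3, -0.8, -1.0]
tool_pos: [0.5073, 0.0548, 0.1045]
force: [-0.3, 0.2, 0.6]
```

```bash
for i in 1; do :; done
python3 -m pendant '[[-1,[0,-0.002,0],[0,0,0]],[-1,[0,-0.004,0],[0,0,0]],[-1,[0,-0.004,0],[0,0,0]]]'| grep -E 'tool_pos|force: \['
python3 -m pendant '[[-1,[0,-0.002,0],[0,0,0]],[-1,[0,-0.003,0],[0,0,0]],[-1,[0,-0.003,0],[0,0,0]]]'| grep -E 'tool_pos|force: \['
python3 -m pendant '[[-1,[0,-0.002,0],[0,0,0]],[-1,[0,-0.003,0],[0,0,0]],[-1,[0,-0.003,0],[0,0,0]]]'| grep -E 'tool_pos|force: \['
```

```text
tool_pos: [0.5106, 0.0542, 0.1042]
force: [-5.3, 0.1, 1.3]
tool_pos: [0.5125, 0.0538, 0.1039]
force: [-9.2, 1.8, 3.4]
tool_pos: [0.5144, 0.0535, 0.1036]
force: [-12.1, 3.1, 4.6]
```

```bash
python3 -m pendant '[[-1,[0,-0.002,0],[0,0,0]],[-1,[0,-0.003,0],[0,0,0]],[-1,[0,-0.003,0],[0,0,0]]]'| grep -E 'tool_pos|force: \['
python3 -m pendant '[[-1,[0,0.02,0],[0,0,0]],[-1,[0,0.045,0],[0,0,0]],[-1,[0,0.045,-0.04],[0,0,0]],[-1,[0,0.045,-0.08],[0,0,0]],[-1,[0,0.045,-0.12],[0,0,0]],[-1,[0,0.045,-0.16],[0,0,0]],[-1,[-0.04,0.02,-0.16],[0,0,0]],[-1,[-0.08,0,-0.16],[0,0,0]],[-1,[-0.12,-0.02,-0.16],[0,0,0]],[-1,[-0.15,-0.03,-0.16],[0,0,0]]]'
python3 -m pendant '[[-1,[0,0,0],[0,0,0]],[-1,[0,0,0],[0,0,0]],[-1,[0,0,0],[0,0,0]]]'
python3 - <<'E'
from h import *
a,p=snap('wrist','w5.png')
cv2.imwrite('pics/f2.png',a[:300])
E
```

```text
tool_pos: [0.5163, 0.0531, 0.1033]
force: [-15.4, 4.7, 6.9]
clock: 15.82
tool_pos: [0.5636, 0.2012, 0.2655]
orientation: [-179.9, 0.1, -94.7]
force: [0.7, 1.0, -0.1]
opening: 0.0005
gripper_force: 0.0
clock: 16.07
tool_pos: [0.5619, 0.1998, 0.2642]
orientation: [180.0, -0.0, -94.6]
force: [0.5, -0.0, 0.2]
opening: 0.0005
gripper_force: 0.0
```

View pics/f2.png

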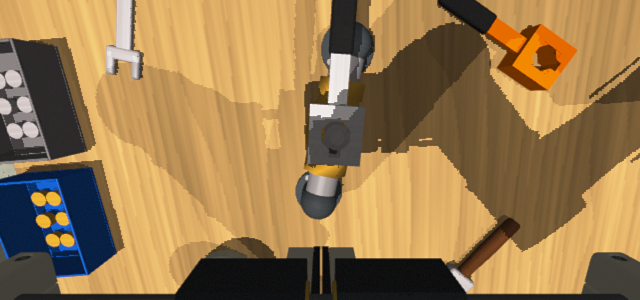

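The lever sits on the stem with the stem showing in the bore at (335,137), and the robot is clear. A numeric check of the arm's angle before and after the push follows.

```bash
python3 - <<'E'
from h import *
q=viewer.camera_params('wrist'); 
# same orientation: camera angle equal; direction of bar/hub from Canny-free bright run edges
def cen(f,vs):
    g=cv2.cvtColor(cv2.imread(f),6); r=[]
    for v in vs:
        m=np.where(g[v,310:362]<55)[0]+310; w=np.split(m,np.where(np.diff(m)>1)[0]+1); w=max(w,key=len); r.append((v,w[0],w[-1]))
    return r
print(cen('pics/w4.png',(4,10,16,22,28,34)),cen('pics/w5.png',(4,10,16,22,28,34,44)))
def yaw(a,b,z=.123):
    d=onz(q,*a,z)-onz(q,*b,z); return np.degrees(np.arctan2(-d[1],-d[0]))
c4=cen('pics/w4.png',(4,28));c5=cen('pics/w5.png',(4,28))
for c in(c4,c5): print('left edge yaw',yaw((c[0][1],4),(c[1][1],28)))
print('hub front edge', [yaw(a,b,.129)for a,b in(((293,151),(348,153)),((307,163),(360,166)))])
print('pipe',yaw((347,45),(319,195),.055))
E
```

```text
[(4, np.int64(314), np.int64(338)), (10, np.int64(314), np.int64(350)), (16, np.int64(314), np.int64(348)), (22, np.int64(313), np.int64(346)), (28, np.int64(312), np.int64(346)), (34, np.int64(312), np.int64(346))] [(4, np.int64(332), np.int64(356)), (10, np.int64(332), np.int64(356)), (16, np.int64(332), np.int64(355)), (22, np.int64(331), np.int64(358)), (28, np.int64(330), np.int64(361)), (34, np.int64(330), np.int64(361)), (44, np.int64(329), np.int64(361))]
left edge yaw 79.64524728227833
left edge yaw 80.56115610976745
hub front edge [np.float64(173.2834083116995), np.float64(172.09060057402587)]
pipe 75.12501766235191
```

The lever's angle (about 80°) didn't change under a 15 N push. That matches the pipe direction (75°) plus the play, so it is at the stop. Handing in.

```bash
python3 -c "
from plant import workorder
print(workorder.close_job())"
```

```text
the job is handed in; nothing more can be done
None
```

The lever is seated fully home on the stem with the key in its keyway, swung counter-clockwise to its stop so the valve is open, and released. I handed the job in at about 16 s on the robot's clock, with the arm clear; I didn't get a verdict back.

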